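# Clamp a heel lift in the gluing jig

### The arm

A 6-joint arm with a two-finger parallel gripper is mounted at the origin on the work surface. World frame = base frame: x ahead of the robot, y to its left, z up, the work surface at z = 0. Lengths are in mm, angles in rad, forces in N, time in s.
With the tool pointing down it reaches from about 350 to 850 mm from the base axis. Payload 8.1 kg.
Tool frame: the origin (TCP) lies midway between the tips of the shut fingers; the grasp point (between the pads) lies 19 mm behind it; z points along the fingers, y is the line along which they close (so a half turn about z gives the same grasp; the last joint's range is limited). The gripper opens to 85 mm and grips with 20 to 120 N. Pads are 22 mm wide; open, the fingers measure 114 mm over their backs; the gripper's body (76 mm by 85 mm) begins 54 mm behind the grasp point. The pads swing forward as they close: fully open they stand 13 mm farther back than shut.
Start: joints at [-1.385, 0.13, 1.488, -0, 1.523, -0.085], TCP at [160.522, -578.133, 231.292] pointing down, gripper open.
Joint ranges: [-2.96, 2.96], [-0.89, 2.26], [0.02, 2.5], [-1.34, 4.48], [0, 2.73], [-2.66, 2.66]. Speed limits (rad/s): [2.39, 2.39, 2.79, 3.14, 3.14, 3.14].

### API

Orientations are given as a 3x3 rotation matrix whose columns are the frame's x, y, z axes.
In Python, from bench import env, vision gives the robot as it stands.
- The arm moves only by the tool apply_moves, never from a script. Its argument "moves" is text: rows parted by semicolons, each of 7 numbers parted by spaces: the shift along the world's x, y, z as a fraction of full scale, then the turn, a rotation vector about the world's x, y, z as a fraction of full scale, then the closure, from 0 (fully open) to 1 (shut). In form: dx dy dz ax ay az grip; .... A call has exactly 5 rows; each row shifts and turns the commanded pose from where the row before left it; what a row does not reach is not made up. Full scale, the value 1, is 8 cm for a shift and 90 degrees for a turn. A row lasts 1/8 s, in which the tool goes at most 62.5 mm and 10.7 degrees, less where a joint would pass 70% of its speed; a pose out of reach is approached as far as the arm can. A call with a number of a shift or a turn outside -1 to 1 is refused whole. A call with a gripper value outside its range is refused whole. The fingers move at their own pace and stop on an object; "squeeze" is the grip in N (left out, the last holds). Time passes only in rows, so rows that do not move let the fingers close, or fill a call up. It gives the time, the measured TCP pose, the force, the opening and the grip force at its end, in the units of the state.
- env.get_state(): the state, without advancing time (a new reading comes with each control period).
- vision.get_image(name): name is "side" or "top" or "wrist"; returns (picture, depth): 420x560x3 uint8, blue, green, red; 420x560 float32, mm along the optical axis (not along the pixel's ray), 0 where there is no reading.
- vision.camera_model(name): a dict with "camera_matrix" (3x3 intrinsics, pixels), "origin" and "attitude" of the camera in the world; the wrist camera has in their place "tool_from_camera" (4x4, takes a point from camera to tool coordinates, whose origin is the TCP and whose axes are the flange's). Camera axes: x right, y up, looking along -z (the intrinsics and any distortion apply to the point x, -y, -z); pixel columns grow to the right and rows downward; lengths in mm; the calibration is good to about 2 mm. A picture is of the moment at which its call begins: read the wrist's pose just before it. camera_model takes no time and is no camera call.
- env.hand_in(): hands the job in; it is judged then, once.
The state is a dict: "time": time; "qpos": joint angles; "qvel": joint speeds; "effort": joint torques, N m; "tcp_pos": TCP position; "tool_rot": TCP orientation; "force": force on the tool from outside, world axes, zero at the start; "ft_torque": the same for the moment, N m; "finger_gap": finger opening in mm; "gripper_force": force on a finger pad.
Only numpy, scipy, OpenCV 4.12 (cv2) and the standard library are available. Lean on these libraries where they do the work, as an engineer would, in place of code of your own. Each camera call takes 0.05 s, during which the arm holds its last target. There are 200 camera calls.

### The job

Stand the round-topped cork heel lift, straight edge down, in the channel of the wooden gluing jig, its end level with the fence's open end. Clip the spring clamp, which lies in a tray with no room to squeeze its handles, level over the fence's open end, so that it pinches lift and fence flat together and stays there. Leave the square lift, the glue can and the hammer where they are.

Things in the scene. Friction and masses are not known exactly. Their poses are not given: they have to be found in the camera images.
- jig: wooden gluing jig fixed to the bench: base 120 (x) x 85 (y -45 to +40) x 10 high. Fence: upright board, x -60 to +60, y 0 to +14, top at z = 46. Low lip z 10 to 16, y -28 to -22, x -28 to +50. Back stop across the channel from x = +16, top at z = 40. The open end for the clamp is x = -60, facing the robot. Origin: on the bench, mid length, at the fence's inner face
- jig_seat (a point): floor of the jig's channel (22 wide, between lip and fence), at -24, -8, 10 mm in the jig's frame, same axes: where the lift's origin lies when the lift stands flat against the fence with its end level with the open end
- jig_open_end (a point): point on the jig's open end (at -60, 0, 28 mm in its frame, same axes): fence's inner face, half way up the fence
- lift: the heel lift: a loose cork plate 72 wide (x) x 16 thick (y) x 72 tall (z), standing on its straight edge on the bench; sides straight up to 36, above that a half circle of radius 36. About 80 g. Origin: centre of the underside
- tray: plywood clamp tray fixed to the bench: floor 4 thick, x -84 to +40, 96 wide in y; pocket 84 wide inside, its walls up to z = 38 at both sides (x -84 to -6) and behind. The clamp lies flat in it, handles in the pocket (no room there for fingers or for squeezing), nose sticking out to +x, free at both sides
- clamp: black plastic spring clamp like a big clothes peg, lying flat, 150 long, 26 high, 80 g: two levers on an upright pin. Origin: pin axis, underside; x to the nose, z up. The frame belongs to the +y lever: opened by q (joint jaw), the mid-line points at this yaw minus q/2. Jaw pads lie +58 to +76 along the mid-line, 24 high
- jaw (a joint): opening angle of the clamp, rad: 0 shut by its spring, 0.34 with jaw pads parallel and 30 mm apart (lift plus fence), 0.66 fully open (pads 51 mm apart)
- square_lift: bystander: cork plate with square corners, 72 x 16 x 72, standing on the bench. Origin: centre of the underside
- glue_can: bystander: metal can, 68 diameter, 90 high. Origin: centre of the underside
- hammer: bystander: hammer, 220 long, lying on the bench beyond the jig. Origin at its middle
- clamp_nose (a point): on the clamp at 48, 0, 13 mm in its frame: middle of the closed nose, where its sides are parallel, 28 wide outside (from 40 to 58 mm ahead of the pin)
- clamp_grip (a point): on the clamp at -55, 0, 13 mm in its frame: between the handles (which run -10 to -73 from the pin). Width over the handles here: 62 closed (75 at the ends), 44 with the jaws 30 apart, 26 fully open. Squeezing here with about 16 N opens the jaws fully
Not all that is in view belongs to the job. What is shaped like the jig but purple or turquoise is not meant.

How it is judged:
By the outcome, as a careful person would: the job done as asked, in the order asked, and still so for the second after the job is handed in, with the robot touching nothing.
It also fails if it takes over 72 s, if anything falls off the work surface, if the arm or the gripper's body presses on something with over 40 N, if the wrist force passes 120 N, or if a joint passes its speed limit or range.

## Working session

There is one attempt and no reset: what is moved stays moved. The work goes in short steps, Python scripts to look and compute and a tool call to move; the robot and the scene stay as the last step left them, time stands still between calls to the robot, and variables do not carry over. Pictures are saved under pics/ and viewed, at most 10 in all, crops included, and the job is handed in when it is done.

Besides the shell and the picture viewer there is one more tool, called after "Request:" as name(argument=value, ...) on one line, values as JSON. apply_moves: Moves the arm, as the interface text tells. Its arguments: {"type":"object","properties":{"moves":{"type":"string"},"squeeze":{"type":"number"}},"required":["moves"]}

```bash
mkdir -p pics; ls; cat > h.py <<'E'
import numpy as np, cv2, pickle
from bench import env, vision
def cam(name, st=None):
    m=vision.camera_model(name); K=np.array(m["camera_matrix"])
    if "tool_from_camera" in m:
        T=np.array(m["tool_from_camera"]); R=np.array(st["tool_rot"]).reshape(3,3)
        return K, R@T[:3,3]+np.array(st["tcp_pos"]), R@T[:3,:3], m
    return K, np.array(m["origin"]), np.array(m["attitude"]).reshape(3,3), m
def ray(c,u,v):
    K,o,R,m=c
    d=np.array([(u-K[0,2])/K[0,0], -(v-K[1,2])/K[1,1], -1.0]); return o, R@d
def plane(c,u,v,z):
    o,d=ray(c,u,v); return o+d*(z-o[2])/d[2]
def proj(c,p):
    K,o,R,m=c; q=R.T@(np.array(p)-o); return np.array([K[0,0]*q[0]/-q[2]+K[0,2], K[1,1]*-q[1]/-q[2]+K[1,2]])
def cloud(c,dep):
    K,o,R,m=c; h,w=dep.shape; v,u=np.mgrid[:h,:w]
    d=np.stack([(u-K[0,2])/K[0,0],-(v-K[1,2])/K[1,1],-np.ones((h,w))],-1)
    return o+(d*dep[...,None])@R.T
def grab(name,tag):
    st=env.get_state(); im,dep=vision.get_image(name); cv2.imwrite(f"pics/{tag}.png",im)
    c=cam(name,st); pickle.dump((im,dep,c),open(f"{tag}.pkl","wb")); return im,dep,c
def load(tag): return pickle.load(open(f"{tag}.pkl","rb"))
E
python3 - <<'E'
from h import *
for n in ("top","side","wrist"):
    im,dep,c=grab(n,n+"0"); print(n,c[0].round(1).tolist(),c[1].round(1),c[2].round(3).tolist(),{k:v for k,v in c[3].items() if k not in("camera_matrix","origin","attitude")},(dep>0).mean())
a=[cv2.imread(f"pics/{n}0.png") for n in("top","side")]
cv2.imwrite("pics/both.png",np.vstack(a)[:, :])
E
```

```text
pics
top [[491.2, 0.0, 267.4], [0.0, 491.2, 210.2], [0.0, 0.0, 1.0]] [ 521.3   14.6 1068. ] [[0.004, 0.999, -0.054], [-1.0, 0.004, -0.0], [-0.0, 0.054, 0.999]] {} 0.9961054421768708
side [[390.3, 0.0, 279.0], [0.0, 390.3, 210.4], [0.0, 0.0, 1.0]] [ 547.7 -578.9  567. ] [[0.996, 0.073, -0.057], [-0.091, 0.655, -0.75], [-0.017, 0.752, 0.658]] {} 0.9958205782312926
wrist [[291.0, 0.0, 279.1], [0.0, 291.0, 209.0], [0.0, 0.0, 1.0]] [ 228.  -560.   372.4] [[0.267, 0.927, 0.264], [-0.964, 0.258, 0.071], [-0.002, -0.273, 0.962]] {'tool_from_camera': array([[-1.65250950e-04,  9.61858626e-01,  2.73546991e-01,
         6.98404596e+01],
       [ 9.99999950e-01,  8.55104957e-05,  3.03428430e-04,
         8.55837233e-01],
       [ 2.68464114e-04,  2.73547027e-01, -9.61858592e-01,
        -1.42077847e+02],
       [ 0.00000000e+00,  0.00000000e+00,  0.00000000e+00,
         1.00000000e+00]])} 0.9960799319727891
```

View pics/top0.png

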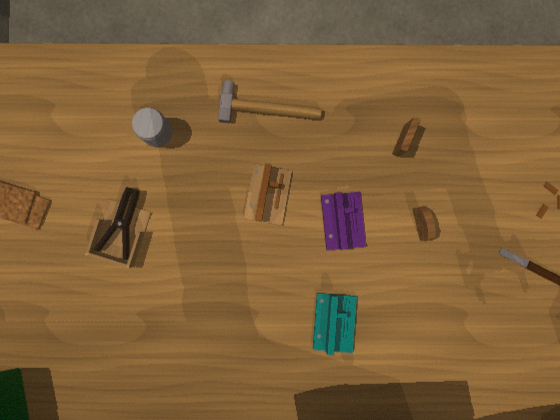

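View pics/side0.png

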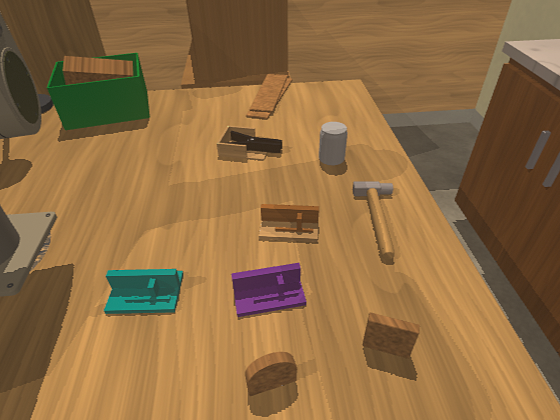

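The top view shows the wooden jig near (268,195), with its fence on the left and channel on the right. The round lift is at (427,223), the square lift at (407,137), and the clamp pin at (120,223) with its nose toward (130,192). The side view agrees: round lift at (272,372), jig at (290,222), clamp at (250,143).

```bash
python3 - <<'E'
from h import *
def rect(p,lab):
    (c,s,a)=cv2.minAreaRect(p[:,:2].astype(np.float32)); b=cv2.boxPoints((c,s,a)); 
    print(lab,len(p),"c",np.round(c,1),"s",np.round(s,1),"ang",round(a,1),"z",np.percentile(p[:,2],[2,50,98]).round(1))
for t in("top0","side0"):
    im,dep,c=load(t); P=cloud(c,dep)
    j0=plane(load("top0")[2],268,195,20); l0=plane(load("top0")[2],427,223,50); k0=plane(load("top0")[2],120,223,25)
    print(t,j0.round(),l0.round(),k0.round())
    def sel(c0,r,lo,hi):
        m=(np.hypot(P[...,0]-c0[0],P[...,1]-c0[1])<r)&(P[...,2]>lo)&(P[...,2]<hi); return P[m]
    rect(sel(j0,90,42,60),"fence"); rect(sel(j0,90,6,60),"jig all"); rect(sel(j0,85,6,12),"jig base"); 
    rect(sel(l0,70,15,90),"lift");rect(sel(l0,70,58,90),"lift top")
    q=sel(k0,110,-5,60); 
    m=(np.hypot(P[...,0]-k0[0],P[...,1]-k0[1])<110)&(im.max(-1)<55)&(P[...,2]>12); rect(P[m],"clamp")
    rect(sel(k0,90,33,60),"tray walls")
    m=(np.hypot(P[...,0]-l0[0],P[...,1]-l0[1])<150)
    for n,(u,v) in dict(sq=(407,137)).items():
        s0=plane(load("top0")[2],u,v,70); rect(sel(s0,60,15,90),n)
w=load("wrist0")
for p in(j0,l0,k0): print("wrist px",proj(w[2],p).round())
E
```

```text
top0 [610.  14.  20.] [ 551. -316.   50.] [549. 328.  25.]
fence 401 c [612.   13.9] s [ 35.7 119.1] ang 80.0 z [42.5 47.1 50.4]
jig all 2201 c [610.3   8.9] s [152.2 159.8] ang 21.0 z [ 7.4 12.  49.1]
jig base 1091 c [611.1   7.3] s [150.4 149.1] ang 22.5 z [ 6.8 10.3 11.9]
lift 530 c [ 550.4 -314.2] s [71.8 17.9] ang 13.3 z [16.7 59.1 74.7]
lift top 277 c [ 550.8 -314.3] s [60.1 17.4] ang 13.7 z [58.5 68.8 75. ]
clamp 887 c [552.1 324.3] s [ 70.9 147. ] ang 72.7 z [12.9 29.2 34.3]
tray walls 440 c [543.5 328.1] s [ 98.2 155.9] ang 73.4 z [33.2 37.8 41.8]
sq 469 c [ 731.4 -275.8] s [16.6 72.3] ang 67.1 z [17.7 71.6 76.9]
side0 [610.  14.  20.] [ 551. -316.   50.] [549. 328.  25.]
fence 325 c [615.6  24.2] s [ 17.7 119.7] ang 80.4 z [42.3 45.3 47.4]
jig all 1964 c [611.6   2. ] s [ 63.1 120.1] ang 80.0 z [ 7.5 15.1 46.5]
jig base 849 c [610.4  -4.8] s [ 49.5 120. ] ang 80.1 z [ 6.8  9.6 11.7]
lift 1416 c [ 551.3 -314.6] s [71.7 18.2] ang 12.9 z [16.5 53.7 72.1]
lift top 600 c [ 552.2 -314.3] s [58.  18.1] ang 12.4 z [58.4 67.8 72.8]
clamp 407 c [549.5 320.5] s [ 56.2 153.1] ang 62.9 z [12.6 23.8 30.7]
tray walls 194 c [508.2 338.2] s [99.2 79.2] ang 72.9 z [33.2 36.9 39.6]
sq 1551 c [ 732.7 -277.4] s [17.7 71.9] ang 66.1 z [17.2 56.  72.8]
wrist px [-385. -674.]
wrist px [  71. -423.]
wrist px [-923. -762.]
```

Request:
apply_moves(moves="0.48 0.33 0 0 0 0 0; 0.48 0.33 0 0 0 0 0; 0.48 0.33 0 0 0 0 0; 0.48 0.33 0 0 0 0 0; 0.48 0.33 0 0 0 0 0", squeeze=40)

```text
time: 0.78
tcp_pos: [353.5, -445.0, 231.0]
tool_rot: [[0.964, 0.267, -0.0], [0.267, -0.964, 0.0], [-0.0, -0.0, -1.0]]
force: [0.7, -0.5, -0.4]
finger_gap: 85.4
gripper_force: 0.0
```

Request:
apply_moves(moves="0.48 0.33 0 0 0 0 0; 0.48 0.33 0 0 0 0 0; 0.48 0.33 0 0 0 0 0; 0.48 0.33 0 0 0 0 0; 0 0 0 0 0 0 0")

```text
time: 1.4
tcp_pos: [508.2, -338.1, 230.7]
tool_rot: [[0.962, 0.271, -0.0], [0.271, -0.962, 0.001], [0.0, -0.001, -1.0]]
force: [0.6, -0.6, -0.4]
finger_gap: 85.7
gripper_force: 0.0
```

```bash
python3 - <<'E'
from h import *
s=env.get_state(); print({k:np.round(s[k],3).tolist() for k in("time","tcp_pos","tool_rot","qpos","force","finger_gap")})
im,dep,c=grab("wrist","w1"); P=cloud(c,dep)
for lo,hi in((15,90),(58,90),(66,90),(20,50)):
    m=(np.hypot(P[...,0]-551,P[...,1]+314.4)<70)&(P[...,2]>lo)&(P[...,2]<hi); p=P[m]
    if len(p)>10: print(lo,len(p),cv2.minAreaRect(p[:,:2].astype(np.float32)),p[:,2].max())
E
```

```text
{'time': 1.4, 'tcp_pos': [508.167, -338.088, 230.658], 'tool_rot': [[0.962, 0.271, -0.0], [0.271, -0.962, 0.001], [0.0, -0.001, -1.0]], 'qpos': [-0.672, 0.159, 1.458, 0.001, 1.525, 0.624], 'force': [0.589, -0.627, -0.364], 'finger_gap': 85.731}
15 1041 ((551.7764282226562, -314.5705871582031), (71.24127960205078, 16.011064529418945), 13.061666488647461) 73.02033399453921
58 840 ((551.4985961914062, -314.6160888671875), (56.74324035644531, 15.974074363708496), 13.061667442321777) 73.02033399453921
66 594 ((551.5335693359375, -314.60235595703125), (41.76853561401367, 15.920316696166992), 12.911791801452637) 73.02033399453921
20 70 ((551.8472900390625, -314.85955810546875), (71.22930145263672, 15.57921314239502), 13.29526138305664) 49.943346432541944
```

Request:
apply_moves(moves="0.54 0.295 0 0 0 -0.029 0; 0 0 -0.6 0 0 0 0; 0 0 -0.6 0 0 0 0; 0 0 -0.6 0 0 0 0; 0 0 -0.54 0 0 0 0")

```text
time: 2.08
tcp_pos: [547.7, -317.7, 42.1]
tool_rot: [[0.975, 0.222, -0.001], [0.222, -0.975, 0.0], [-0.001, -0.001, -1.0]]
force: [0.3, -0.3, -0.3]
finger_gap: 85.1
gripper_force: 0.0
```

Request:
apply_moves(moves="0 0 0 0 0 0 0; 0 0 0 0 0 0 1; 0 0 0 0 0 0 1; 0 0 0 0 0 0 1; 0 0 0 0 0 0 1")

```text
time: 2.7
tcp_pos: [549.8, -317.2, 45.2]
tool_rot: [[0.975, 0.223, 0.001], [0.223, -0.975, -0.001], [0.001, 0.001, -1.0]]
force: [0.3, -0.9, -1.5]
finger_gap: 15.1
gripper_force: 43.3
```

Request:
apply_moves(moves="0 0 0.65 0 0 0 1; 0 0 0.65 0 0 0 1; 0 0.3 0.5 0 0 -0.08 1; 0.05 0.6 0.14 0 0 -0.08 1; 0.05 0.7 0 0 0 -0.08 1")

```text
time: 3.32
tcp_pos: [558.2, -188.6, 201.6]
tool_rot: [[0.988, -0.157, 0.003], [-0.157, -0.988, -0.002], [0.004, 0.001, -1.0]]
force: [0.7, 0.7, -1.9]
finger_gap: 15.5
gripper_force: 43.3
```

Request:
apply_moves(moves="0 0.7 0 0 0 -0.016 1; 0 0.6 0 0 0 0 1; 0 0.3 0 0 0 0 1; 0 0 0 0 0 0 1; 0 0 0 0 0 0 1")

```text
time: 3.95
tcp_pos: [557.3, -61.5, 199.4]
tool_rot: [[0.984, -0.176, 0.0], [-0.176, -0.984, -0.001], [0.0, 0.0, -1.0]]
force: [-0.2, 0.1, -0.9]
finger_gap: 14.8
gripper_force: 43.3
```

```bash
python3 - <<'E'
from h import *
s=env.get_state(); print({k:np.round(s[k],3).tolist() for k in("tcp_pos","tool_rot","force","finger_gap","gripper_force")})
grab("wrist","w2")
E
```

```text
{'tcp_pos': [557.312, -61.47, 199.38], 'tool_rot': [[0.984, -0.176, 0.0], [-0.176, -0.984, -0.001], [0.0, 0.0, -1.0]], 'force': [-0.158, 0.147, -0.873], 'finger_gap': 14.762, 'gripper_force': 43.313}
```

View pics/w2.png

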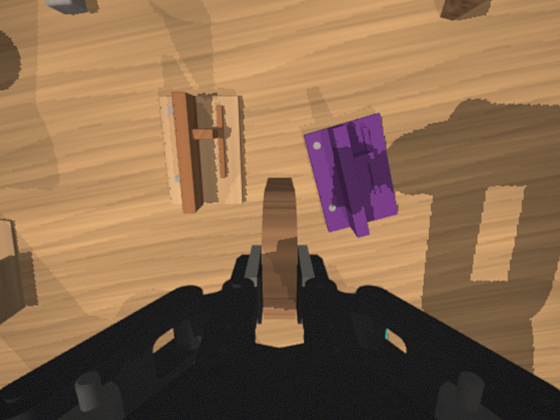

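The wrist view shows the jig at (200,150): fence at (187,150), lip at (222,140), and the open end toward the bottom at (190,210). The lift is held straight at (280,245).

```bash
python3 - <<'E'
from h import *
im,dep,c=load("w2"); P=cloud(c,dep)
near=np.hypot(P[...,0]-612,P[...,1]-9)<100
def R(m,l):
    p=P[m]; r=cv2.minAreaRect(p[:,:2].astype(np.float32)); print(l,len(p),np.round(r[0],1),np.round(r[1],1),round(r[2],1),"z",np.percentile(p[:,2],[2,50,98]).round(1)); return p,r
R(near&(P[...,2]>44),"fence top"); p,_=R(near&(P[...,2]>42),"fence42")
R(near&(P[...,2]>6),"all"); b,_=R(near&(P[...,2]>7)&(P[...,2]<13),"base")
# jig frame fit: yaw from fence
for lo in(42,44,45):
    q=P[near&(P[...,2]>lo)]; r=cv2.minAreaRect(q[:,:2].astype(np.float32))
    bx=cv2.boxPoints(r); 
    e=max([(bx[i]-bx[(i+1)%4]) for i in range(4)],key=np.linalg.norm); e=e*np.sign(e[0]); yaw=np.arctan2(e[1],e[0]); 
    x=np.array([np.cos(yaw),np.sin(yaw)]); y=np.array([-x[1],x[0]]); cen=np.array(r[0])
    print("yaw",np.degrees(yaw).round(2),"origin",(cen-7*y).round(1),"seat",(cen-15*y-24*x).round(1))
    al=P[near&(P[...,2]>6)][:,:2]-(cen-7*y); print("x ext",np.percentile(al@x,[.5,99.5]).round(1),"y ext",np.percentile(al@y,[.5,99.5]).round(1))
    print("lip", [np.percentile((P[near&(P[...,2]>14)&(P[...,2]<18)][:,:2]-(cen-7*y))@y,[5,50]).round(1)])
# held lift
s=env.get_state(); T=np.array(s["tcp_pos"]); Rt=np.array(s["tool_rot"])
L=(P-T)@Rt; m=(abs(L[...,0])<60)&(abs(L[...,1])<12)&(L[...,2]>-35)&(L[...,2]<60)
q=L[m]; print("lift in tool x",np.percentile(q[:,0],[1,50,99.5]).round(1),"y",np.percentile(q[:,1],[1,50,99]).round(1),"z",np.percentile(q[:,2],[1,50,99]).round(1))
f=q[(q[:,0]>25)]; 
A=np.c_[f[:,2]];print("front edge x by z",[(z,np.percentile(f[abs(f[:,2]-z)<4][:,0],[50,95]).round(1).tolist()) for z in(-10,0,10,20,30,40)])
for z in (10,20,30,40): 
    g=f[abs(f[:,2]-z)<4]; print(z,len(g),np.percentile(g[:,1],[2,98]).round(1))
# side camera check of fence top
im,dep,c2=load("side0"); Q=cloud(c2,dep); n2=(np.hypot(Q[...,0]-612,Q[...,1]-9)<100)&(Q[...,2]>44); print(cv2.minAreaRect(Q[n2][:,:2].astype(np.float32)))
E
```

```text
fence top 43836 [600.6 -24.3] [128.5 118.7] 73.5 z [ 45.7 278.6 341.5]
fence42 43913 [600.6 -24.3] [128.5 118.7] 73.5 z [ 45.6 278.5 341.5]
all 50587 [603.3 -14. ] [147.3 129. ] 79.7 z [  9.  274.1 302. ]
base 5150 [613.2  15.5] [ 85.2 120.2] 80.0 z [ 8.1  9.7 11.4]
yaw 73.54 origin [607.3 -26.3] seat [608.2 -51.6]
x ext [-63.6  82.4] y ext [-50.8  61.4]
lip [array([-42.5,  -6.4])]
yaw 73.54 origin [607.3 -26.3] seat [608.2 -51.6]
x ext [-63.6  82.4] y ext [-50.8  61.4]
lip [array([-42.5,  -6.4])]
yaw 73.54 origin [607.1 -26.5] seat [608.  -51.8]
x ext [-63.3  82.7] y ext [-51.   61.2]
lip [array([-42.6,  -6.6])]
lift in tool x [-22.3  14.   38.4] y [-11.2   0.2  11.1] z [-33.6 -22.   35.6]
front edge x by z [(-10, [32.1, 34.4]), (0, [36.7, 37.8]), (10, [38.2, 38.5]), (20, [38.2, 38.5]), (30, [38.3, 38.4]), (40, [38.3, 38.4])]
10 111 [-7.2  7.9]
20 74 [-6.9  7.8]
30 56 [-7.  8.]
40 51 [-7.   7.8]
((615.9714965820312, 23.693593978881836), (16.547039031982422, 118.8004379272461), 79.85847473144531)
```

```bash
python3 - <<'E'
from h import *
im,dep,c=load("w2"); P=cloud(c,dep)
near=(np.hypot(P[...,0]-613,P[...,1]-17)<90)&(P[...,1]>-40)
for lo,hi in((43,55),(44.5,55)):
    q=P[near&(P[...,2]>lo)&(P[...,2]<hi)]; print(len(q),cv2.minAreaRect(q[:,:2].astype(np.float32)),np.median(q[:,2]))
a=np.radians(-10);x=np.array([np.cos(a),np.sin(a)]);y=np.array([-x[1],x[0]]);O=np.array([613.6,18.0])
n=P[near]; J=np.c_[(n[:,:2]-O)@x,(n[:,:2]-O)@y,n[:,2]]
k=J[(J[:,2]>44)&(J[:,2]<52)]; print("fence x",np.percentile(k[:,0],[.5,99.5]),"y",np.percentile(k[:,1],[.5,50,99.5]))
for x0,x1 in((-60,-30),(30,60)):
    kk=k[(k[:,0]>x0)&(k[:,0]<x1)]; print(x0,"y",np.percentile(kk[:,1],[1,99]).round(2))
k=J[(J[:,2]>14)&(J[:,2]<18)&(J[:,1]<-15)&(J[:,1]>-35)]; print("lip x",np.percentile(k[:,0],[1,99]),"y",np.percentile(k[:,1],[1,99]))
k=J[(J[:,2]>37)&(J[:,2]<42)&(J[:,1]<-3)&(J[:,1]>-35)]; print("stop x",np.percentile(k[:,0],[1,99]),"y",np.percentile(k[:,1],[1,99]))
s=O-24*x-8*y; print("seat",s, "tcp target", s-2.3*x, "clamp pin", O-119*x-1*y, "grip", O-174*x-1*y)
E
```

```text
1718 ((614.7898559570312, 24.67013931274414), (14.620387077331543, 118.4456558227539), 80.03563690185547) 45.61716092292579
1586 ((614.9441528320312, 24.685440063476562), (14.529133796691895, 118.14313507080078), 80.04258728027344) 45.69353490261827
fence x [-58.58831658  59.13078128] y [-0.22765815  6.68239526 13.84799279]
-60 y [-0.17 13.43]
30 y [-0.13 13.69]
lip x [-26.40284291  49.27439779] y [-28.08426634 -21.97086624]
stop x [16.30141306 26.04117543] y [-22.04445121  -3.42206047]
seat [588.57542851  14.28909424] tcp target [586.31037067  14.68848505] clamp pin [496.23422921  37.67932539] grip [442.0698028   47.22997516]
```

Request:
apply_moves(moves="0.18 0.46 0 0 0 0 1; 0.178 0.466 0 0 0 0 1; 0 0 -0.6 0 0 0 1; 0 0 -0.6 0 0 0 1; 0 0 -0.3 0 0 0 1")

```text
time: 4.62
tcp_pos: [584.0, 12.0, 75.7]
tool_rot: [[0.984, -0.177, -0.005], [-0.177, -0.984, 0.0], [-0.005, 0.001, -1.0]]
force: [0.5, -0.4, -0.7]
finger_gap: 15.1
gripper_force: 43.3
```

Request:
apply_moves(moves="0 0 0 0 0 0 1; 0 0 0 0 0 0 1; 0 0 0 0 0 0 1; 0 0 0 0 0 0 1; 0 0 0 0 0 0 1")

```text
time: 5.25
tcp_pos: [586.4, 13.1, 80.0]
tool_rot: [[0.984, -0.176, 0.001], [-0.176, -0.984, -0.0], [0.001, -0.0, -1.0]]
force: [-0.7, -0.2, -1.6]
finger_gap: 15.3
gripper_force: 43.3
```

Request:
apply_moves(moves="-0.004 0 -0.15 0 0 0 1; 0 0 -0.12 0 0 0 1; 0 0 -0.04 0 0 0 1; 0 0 0 0 0 0 1; 0 0 0 0 0 0 1")

```text
time: 5.88
tcp_pos: [585.2, 13.3, 54.9]
tool_rot: [[0.984, -0.176, -0.001], [-0.176, -0.984, 0.0], [-0.001, 0.0, -1.0]]
force: [-7.0, 0.1, 11.9]
finger_gap: 15.1
gripper_force: 45.4
```

Request:
apply_moves(moves="0 0 0.012 0 0 0 1; 0 0 0 0 0 0 1; 0.012 0.012 0 0 0 0 1; 0.003 0.014 0 0 0 0 1; 0 0 0 0 0 0 1")

```text
time: 6.5
tcp_pos: [586.7, 15.3, 55.2]
tool_rot: [[0.984, -0.176, -0.0], [-0.176, -0.984, 0.0], [-0.0, 0.0, -1.0]]
force: [0.3, -1.4, -0.8]
finger_gap: 15.2
gripper_force: 43.6
```

Request:
apply_moves(moves="-0.002 0.008 0 0 0 0 1; 0 0 0 0 0 0 1; 0 0 0 0 0 0 0.6; 0 0 0 0 0 0 0.6; 0 0 0 0 0 0 0.4")

```text
time: 7.12
tcp_pos: [586.8, 16.0, 55.6]
tool_rot: [[0.984, -0.176, 0.0], [-0.176, -0.984, 0.0], [0.0, -0.0, -1.0]]
force: [-0.7, 0.8, 0.1]
finger_gap: 50.3
gripper_force: 0.0
```

Request:
apply_moves(moves="0 0 0 0 0 0 0; 0 0 0.5 0 0 0 0; 0 0 0.6 0 0 0 0; 0 0 0.6 0 0 0 0; -0.1 0 0.2 0 0 0 0")

```text
time: 7.75
tcp_pos: [580.7, 15.8, 211.8]
tool_rot: [[0.984, -0.176, 0.006], [-0.176, -0.984, -0.0], [0.006, -0.001, -1.0]]
force: [0.4, 0.0, -0.1]
finger_gap: 86.1
gripper_force: 0.0
```

```bash
cat >> h.py <<'E'
a=np.radians(-10);jx=np.array([np.cos(a),np.sin(a)]);jy=np.array([-jx[1],jx[0]]);O=np.array([613.6,18.0])
def J(p): return np.stack([(p[...,:2]-O)@jx,(p[...,:2]-O)@jy,p[...,2]],-1)
E
python3 - <<'E'
from h import *
im,dep,c=grab("wrist","w3"); j=J(cloud(c,dep)); near=(abs(j[...,0])<75)&(abs(j[...,1])<45)
q=j[near&(j[...,2]>52)&(j[...,2]<95)]; print("lift up",len(q),np.percentile(q[:,0],[1,50,99]),np.percentile(q[:,1],[1,50,99]),q[:,2].max(),cv2.minAreaRect(q[:,:2].astype(np.float32)))
for z in(56,62,68,74,80):
    k=q[abs(q[:,2]-z)<3]; print(z,np.percentile(k[:,0],[1,99]).round(1),np.percentile(k[:,1],[1,99]).round(1))
k=j[near&(j[...,2]>43)&(j[...,2]<48)&(j[...,1]>1)]; print("fence",np.percentile(k[:,0],[.5,99.5]),np.percentile(k[:,1],[.5,99.5]))
k=j[near&(j[...,2]>12)&(j[...,2]<48)&(j[...,1]<-2)&(j[...,1]>-18)]; print("edge",np.percentile(k[:,0],[1,5,50]))
E
```

```text
lift up 1097 [-56.39459764 -16.97268823  10.97859198] [-16.04745078  -8.23019402  -0.38631113] 82.95299930607598 ((-22.560096740722656, -8.185319900512695), (68.78052520751953, 15.977004051208496), 0.11892417073249817)
56 [-33.1  11. ] [-15.4  -0.2]
62 [-56.9   9.5] [-15.4  -0.3]
68 [-53.9   7.1] [-16.1  -0.4]
74 [-48.7   2.4] [-16.1  -0.5]
80 [-40.7  -5.9] [-16.   -0.4]
fence [-58.71696765  59.64778542] [ 1.08508195 13.93421308]
edge [12.10117119 12.19370501 20.10961557]
```

Request:
apply_moves(moves="0 0.4 0 0 0 0 0; 0 0.6 0 0 0 -0.026 0; 0 0.6 0 0 0 -0.026 0; 0 0.6 0 0 0 -0.026 0; 0 0.6 0 0 0 0 0")

```text
time: 8.43
tcp_pos: [577.6, 241.1, 205.3]
tool_rot: [[0.955, -0.296, -0.003], [-0.296, -0.955, -0.001], [-0.002, 0.002, -1.0]]
force: [1.4, 0.3, 0.1]
finger_gap: 85.6
gripper_force: 0.0
```

Request:
apply_moves(moves="-0.1 0.6 0 0 0 0 0; 0 0.3 0 0 0 0 0; 0 0 0 0 0 0 0; 0 0 0 0 0 0 0; 0 0 0 0 0 0 0")

```text
time: 9.05
tcp_pos: [571.0, 310.4, 207.3]
tool_rot: [[0.955, -0.297, -0.0], [-0.297, -0.955, -0.0], [-0.0, 0.001, -1.0]]
force: [-0.4, -0.1, -0.9]
finger_gap: 85.7
gripper_force: 0.0
```

```bash
python3 - <<'E'
from h import *
s=env.get_state(); print(np.round(s["tcp_pos"],1),np.round(s["tool_rot"],3).tolist())
im,dep,c=grab("wrist","w4"); P=cloud(c,dep)
near=(np.hypot(P[...,0]-555,P[...,1]-325)<120)&(P[...,2]<50)
m=near&(im.max(-1)<60)&(P[...,2]>10)
p=P[m]; r=cv2.minAreaRect(p[:,:2].astype(np.float32)); print(r,np.percentile(p[:,2],[2,50,98]))
w=P[near&(P[...,2]>35)&(P[...,2]<42)&~m]; print("walls",cv2.minAreaRect(w[:,:2].astype(np.float32)))
t=P[near&(P[...,2]>20)&(P[...,2]<34)&m]
b=np.radians(-17.0)
# principal nose: points farthest along axis
for it in range(3):
    x=np.array([np.cos(b),np.sin(b)]);y=np.array([-x[1],x[0]]); L=t[:,:2]@x; Y=t[:,:2]@y; e=np.percentile(L,99.5)
    st=[]
    for d in range(3,45,3):
        k=abs(e-d-L)<1.5
        if k.sum()>5: st.append((d,*np.percentile(Y[k],[1,99])))
    st=np.array(st); mid=(st[:,1]+st[:,2])/2; g=(st[:,0]>3)&(st[:,0]<34); f=np.polyfit(-st[g,0],mid[g],1); b+=f[0]
print("yaw",np.degrees(b)); print(st.round(1).tolist()); 
x=np.array([np.cos(b),np.sin(b)]);y=np.array([-x[1],x[0]]);L=t[:,:2]@x;Y=t[:,:2]@y; e=np.percentile(L,99.5)
mid=np.median(mid[g]); 
for d in(28,76): print(d,(x*(e-d)+y*mid).round(1))
k=t[abs(e-28-L)<9]; print("nose z",np.percentile(k[:,2],[5,50,95]))
E
```

```text
[571.  310.4 207.3] [[0.955, -0.297, -0.0], [-0.297, -0.955, -0.0], [-0.0, 0.001, -1.0]]
((553.075439453125, 325.9803466796875), (70.99771881103516, 147.2282257080078), 72.59025573730469) [17.379727   29.36403243 30.94464032]
walls ((506.5068054199219, 339.64703369140625), (96.14607238769531, 78.8995361328125), 73.34811401367188)
yaw -17.629756787826466
[[3.0, 467.7, 490.4], [6.0, 466.6, 491.5], [9.0, 466.5, 491.5], [12.0, 466.0, 492.7], [15.0, 465.4, 492.6], [18.0, 465.9, 492.7], [21.0, 466.4, 491.6], [24.0, 466.4, 492.8], [27.0, 466.4, 492.8], [30.0, 465.3, 491.7], [33.0, 466.3, 491.9], [36.0, 466.3, 491.9], [39.0, 466.3, 491.9], [42.0, 466.3, 491.9]]
28 [595.8 313.3]
76 [550.1 327.9]
nose z [28.03009405 29.45343985 30.5857341 ]
```

View pics/w4.png

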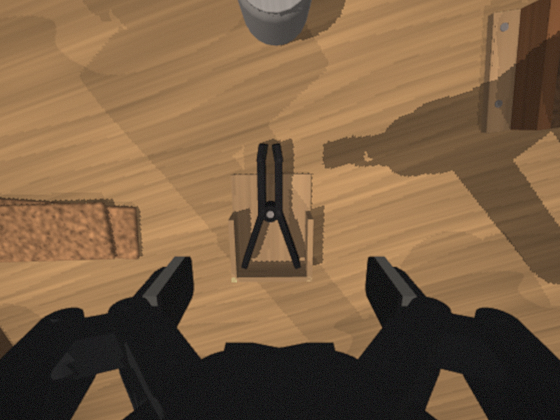

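Clamp nose is at (270,170) in this view, with the pin at (270,213) and handles inside the tray. The cloud gives nose at (595.8, 313.3), top z about 30 and yaw about -17.5°, which fits the given sizes.

Request:
apply_moves(moves="0.31 0.036 0 0 0 0 0; 0 0 -0.7 0 0 0 0; 0 0 -0.7 0 0 0 0; 0 0 -0.7 0 0 0 0; 0 0 -0.2 0 0 0 0")

```text
time: 9.72
tcp_pos: [592.4, 312.4, 18.6]
tool_rot: [[0.955, -0.296, -0.007], [-0.296, -0.955, -0.003], [-0.006, 0.005, -1.0]]
force: [0.3, -0.7, -1.0]
finger_gap: 85.4
gripper_force: 0.0
```

Request:
apply_moves(moves="0 0 0 0 0 0 0; 0 0 0 0 0 0 0; 0 0 0 0 0 0 0; 0 0 0 0 0 0 0; 0 0 0 0 0 0 0")

```text
time: 10.35
tcp_pos: [595.8, 314.9, 24.1]
tool_rot: [[0.956, -0.295, 0.001], [-0.295, -0.956, 0.0], [0.001, -0.001, -1.0]]
force: [-0.2, 1.2, -1.0]
finger_gap: 85.9
gripper_force: 0.0
```

Request:
apply_moves(moves="0 -0.02 -0.12 0 0 -0.003 0; 0 0 -0.068 0 0 0 0; 0 0 0 0 0 0 0.4; 0 0 0 0 0 0 1; 0 0 0 0 0 0 1")

```text
time: 10.98
tcp_pos: [595.7, 313.3, 8.7]
tool_rot: [[0.954, -0.299, 0.0], [-0.299, -0.954, 0.0], [0.0, -0.0, -1.0]]
force: [0.3, -0.2, 0.1]
finger_gap: 32.4
gripper_force: 0.0
```

Request:
apply_moves(moves="0 0 0 0 0 0 1; 0 0 0.02 0 0 0 1; 0 0 0.2 0 0 0 1; 0 0 0.5 0 0 0 1; 0 0 0.5 0 0 0 1")

```text
time: 11.6
tcp_pos: [595.4, 313.1, 107.9]
tool_rot: [[0.954, -0.299, 0.0], [-0.299, -0.954, 0.0], [0.0, -0.0, -1.0]]
force: [1.0, 0.8, -1.5]
finger_gap: 27.2
gripper_force: 39.5
```

Request:
apply_moves(moves="-0.1 -0.4 0 0 0 0 1; -0.2 -0.6 0 0 0 0.02 1; -0.2 -0.6 0 0 0 0.03 1; -0.2 -0.46 0 0 0 0.033 1; -0.1 -0.2 0 0 0 0 1")

```text
time: 12.22
tcp_pos: [531.1, 130.7, 107.1]
tool_rot: [[0.985, -0.174, 0.001], [-0.174, -0.985, -0.0], [0.001, -0.0, -1.0]]
force: [0.3, 0.3, -0.4]
finger_gap: 27.5
gripper_force: 39.6
```

Request:
apply_moves(moves="0 0 -0.4 0 0 0 1; 0 0 -0.4 0 0 0 1; 0 0 -0.25 0 0 0 1; 0 0 0 0 0 0 1; 0 0 0 0 0 0 1")

```text
time: 12.85
tcp_pos: [532.5, 132.8, 23.4]
tool_rot: [[0.985, -0.173, 0.002], [-0.173, -0.985, 0.0], [0.002, -0.001, -1.0]]
force: [-0.7, -0.5, -0.2]
finger_gap: 27.7
gripper_force: 39.6
```

```bash
python3 - <<'E'
from h import *
s=env.get_state(); print(np.round(s["tcp_pos"],1),np.round(s["tool_rot"],3).tolist(),s["force"].round(1),s["finger_gap"])
im,dep,c=grab("side","s5"); P=cloud(c,dep)
p0=np.array(s["tcp_pos"])[:2]-48*jx
m=(np.hypot(P[...,0]-p0[0],P[...,1]-p0[1])<60)&(im.max(-1)<60)&(P[...,2]<60)&(P[...,2]>-10)
p=P[m]; L=(p[:,:2]-p0)@jx
for d in range(-75,30,15):
    k=abs(L-d)<6
    if k.sum()>5: print(d,k.sum(),np.percentile(p[k,2],[2,50,98]).round(1))
u,v=proj(c,[p0[0],p0[1],20]); print(u,v); v=int(v);u=int(u); cv2.imwrite("pics/s5c.png",cv2.resize(im[max(0,v-90):v+90,max(0,u-120):u+120],None,fx=3,fy=3))
E
```

```text
[532.5 132.8  23.4] [[0.985, -0.173, 0.002], [-0.173, -0.985, 0.0], [0.002, -0.001, -1.0]] [-0.7 -0.5 -0.2] 27.66883786465375
-45 104 [21.6 36.4 46. ]
-30 105 [21.2 35.7 45.4]
-15 87 [21.3 38.1 46.3]
0 75 [21.4 40.6 45.2]
15 80 [22.4 37.6 45.6]
227.65715643426017 186.39005934933303
```

View pics/s5c.png

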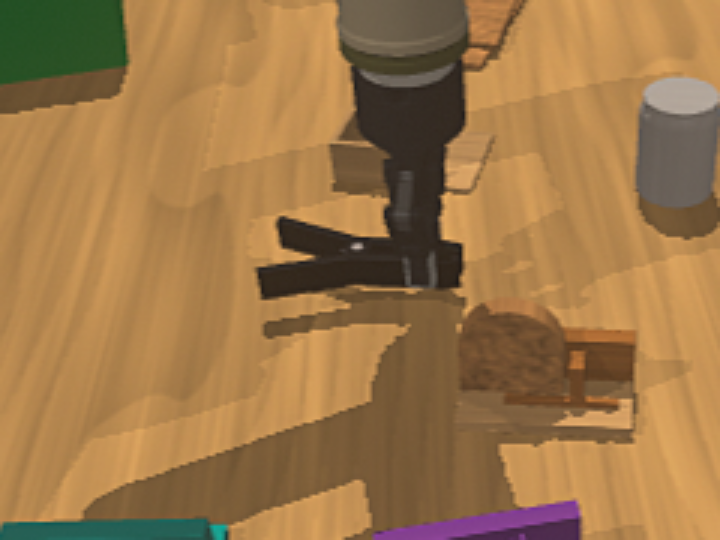

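The side crop shows the clamp held level by its nose at about (420,265), handles free to the left. The lift stands in the jig at (515,345).

Request:
apply_moves(moves="0 0 -0.15 0 0 0 1; 0 0 -0.075 0 0 0 1; 0 0 0 0 0 0 1; 0 0 0 0 0 0 1; 0 0 0 0 0 0 1")

```text
time: 13.52
tcp_pos: [531.7, 132.4, 4.8]
tool_rot: [[0.985, -0.173, 0.0], [-0.173, -0.985, 0.0], [0.0, -0.0, -1.0]]
force: [-4.4, 0.4, 10.8]
finger_gap: 27.6
gripper_force: 40.8
```

Request:
apply_moves(moves="0 0 0 0 0 0 0.5; 0 0 0 0 0 0 0; 0 0 0 0 0 0 0; 0 0 0.6 0 0 0 0; 0 0 0.6 0 0 0 0")

```text
time: 14.15
tcp_pos: [530.6, 132.2, 100.2]
tool_rot: [[0.985, -0.173, -0.002], [-0.173, -0.985, -0.0], [-0.002, 0.001, -1.0]]
force: [0.7, -0.7, 1.3]
finger_gap: 85.1
gripper_force: 0.0
```

Request:
apply_moves(moves="-0.4 0.07 0.6 0 0 0 0; -0.5 0.09 0.1 0 0 0 0; 0 0 0 0 0 0 0; 0 0 0 0 0 0 0; 0 0 0 0 0 0 0")

```text
time: 14.78
tcp_pos: [459.8, 144.9, 155.5]
tool_rot: [[0.985, -0.173, -0.001], [-0.173, -0.985, -0.0], [-0.001, 0.0, -1.0]]
force: [-0.2, -0.6, 0.7]
finger_gap: 85.5
gripper_force: 0.0
```

```bash
cat > cl.py <<'E'
from h import *
def clamp(im,P,near,zmin,zmax,b):
    m=near&(im.max(-1)<60)&(P[...,2]>zmin)&(P[...,2]<zmax); t=P[m]
    print("z",np.percentile(t[:,2],[2,50,98]).round(1), cv2.minAreaRect(t[:,:2].astype(np.float32)))
    for it in range(4):
        x=np.array([np.cos(b),np.sin(b)]);y=np.array([-x[1],x[0]]); L=t[:,:2]@x; Y=t[:,:2]@y; e=np.percentile(L,99.7)
        st=np.array([(d,*np.percentile(Y[abs(e-d-L)<1.5],[1,99])) for d in range(6,148,5) if (abs(e-d-L)<1.5).sum()>5])
        mid=(st[:,1]+st[:,2])/2; f=np.polyfit(-st[:,0],mid,1); b+=f[0]
    print("yaw",np.degrees(b).round(2)); print((st-[0,mid.mean(),mid.mean()]).round(1).tolist())
    mm=mid.mean()
    for k in(48,0,-55): print(k,(x*(e-76+k)+y*mm).round(1))
E
python3 - <<'E'
from cl import *
s=env.get_state(); print(np.round(s["tcp_pos"],1),np.round(s["tool_rot"],3).tolist())
im,dep,c=grab("wrist","w6"); P=cloud(c,dep)
near=np.hypot(P[...,0]-485,P[...,1]-141)<90
clamp(im,P,near,12,40,np.radians(-10))
E
```

```text
[459.8 144.9 155.5] [[0.985, -0.173, -0.001], [-0.173, -0.985, -0.0], [-0.001, 0.0, -1.0]]
z [22.9 25.4 26.9] ((487.4984130859375, 139.59832763671875), (69.60360717773438, 146.4889678955078), 79.5848388671875)
yaw -10.15
[[6.0, -12.3, 12.3], [11.0, -13.3, 12.5], [16.0, -13.5, 14.2], [21.0, -13.4, 13.3], [26.0, -13.5, 13.4], [31.0, -13.6, 13.4], [36.0, -13.7, 13.5], [41.0, -13.7, 13.6], [46.0, -12.9, 13.6], [51.0, -13.0, 13.7], [56.0, -13.0, 13.8], [61.0, -13.2, 12.8], [66.0, -13.2, 12.9], [71.0, -13.3, 13.1], [76.0, -13.4, 13.0], [81.0, -14.4, 14.0], [86.0, -16.4, 16.0], [91.0, -17.5, 18.0], [96.0, -19.5, 19.5], [101.0, -21.1, 21.0], [106.0, -23.1, 23.1], [111.0, -24.7, 24.7], [116.0, -26.4, 26.2], [121.0, -27.9, 28.0], [126.0, -30.1, 29.4], [131.0, -31.2, 31.5], [136.0, -32.4, 32.7], [141.0, -34.2, 34.9], [146.0, -33.5, 33.0]]
48 [531.2 131.9]
0 [484.  140.4]
-55 [429.8 150.1]
```

Request:
apply_moves(moves="-0.375 0.065 0 0 0 0 0; 0 0 -0.5 0 0 0 0; 0 0 -0.5 0 0 0 0; 0 0 -0.5 0 0 0 0; 0 0 -0.2 0 0 0 0")

```text
time: 15.45
tcp_pos: [427.6, 149.7, 17.2]
tool_rot: [[0.985, -0.173, -0.005], [-0.173, -0.985, -0.001], [-0.005, 0.002, -1.0]]
force: [0.3, -1.1, 0.6]
finger_gap: 85.5
gripper_force: 0.0
```

Request:
apply_moves(moves="0 0 0 0 0 0 0; 0 0 0 0 0 0 0; 0 0 0 0 0 0 0; 0 0 0 0 0 0 0; 0 0 0 0 0 0 0", squeeze=35)

```text
time: 16.08
tcp_pos: [429.8, 150.4, 20.5]
tool_rot: [[0.985, -0.173, 0.001], [-0.173, -0.985, 0.0], [0.001, -0.0, -1.0]]
force: [0.1, -0.0, -0.2]
finger_gap: 85.2
gripper_force: 0.0
```

Request:
apply_moves(moves="0 -0.003 -0.1 0 0 0 0; 0 0 -0.105 0 0 0 0; 0 0 0 0 0 0 0; 0 0 0 0 0 0 0.3; 0 0 0 0 0 0 0.5")

```text
time: 16.7
tcp_pos: [430.6, 150.4, 4.8]
tool_rot: [[0.985, -0.173, 0.002], [-0.173, -0.985, 0.001], [0.002, -0.001, -1.0]]
force: [-1.5, 0.5, 12.0]
finger_gap: 51.7
gripper_force: 10.5
```

Request:
apply_moves(moves="0 0 0 0 0 0 0.7; 0 0 0 0 0 0 1; 0 0 0 0 0 0 1; 0 0 0 0 0 0 1; 0 0 0 0 0 0 1")

```text
time: 17.32
tcp_pos: [431.8, 150.7, 5.9]
tool_rot: [[0.985, -0.173, 0.004], [-0.173, -0.985, 0.001], [0.004, -0.002, -1.0]]
force: [-2.3, 0.4, 13.2]
finger_gap: 24.4
gripper_force: 34.4
```

Request:
apply_moves(moves="0 0 0.05 0 0 0 1; 0 0 0.3 0 0 0 1; 0 0 0.4 0 0 0 1; 0 0 0.2 0 0 0 1; 0 0 0 0 0 0 1")

```text
time: 17.95
tcp_pos: [430.5, 150.3, 80.7]
tool_rot: [[0.985, -0.173, 0.003], [-0.173, -0.985, 0.001], [0.002, -0.001, -1.0]]
force: [0.7, -0.1, -1.2]
finger_gap: 24.2
gripper_force: 34.5
```

Request:
apply_moves(moves="0 0 0 0 0 0 1; 0 0 0 0 0 0 1; 0 0 0 0 0 0 1; 0 0 0 0 0 0 1; 0 0 0 0 0 0 1")

```text
time: 18.58
tcp_pos: [429.4, 150.1, 79.5]
tool_rot: [[0.985, -0.173, -0.0], [-0.173, -0.985, -0.0], [-0.0, 0.0, -1.0]]
force: [-0.2, 0.2, -1.2]
finger_gap: 24.3
gripper_force: 34.5
```

```bash
cat > held.py <<'E'
from h import *
def held(tag):
    s=env.get_state(); T=np.array(s["tcp_pos"]);R=np.array(s["tool_rot"]); print(T.round(1),R.round(3).tolist(),np.round(s["force"],1),s["finger_gap"])
    im,dep,c=grab("wrist",tag); P=cloud(c,dep); L=(P-T)@R
    m=(L[...,0]>35)&(L[...,0]<150)&(abs(L[...,1])<60)&(L[...,2]>-50)&(L[...,2]<22)&(im.max(-1)<70); q=L[m]
    for d in range(40,150,6):
        k=q[abs(q[:,0]-d)<2]
        if len(k)<6: continue
        l=k[k[:,1]<-3];r=k[k[:,1]>3]
        f=lambda a:(np.percentile(a[:,1],[2,98]).round(1).tolist(),np.percentile(a[:,2],[5,95]).round(1).tolist()) if len(a)>3 else None
        print(d,f(l),f(r))
    print("end x",np.percentile(q[:,0],99.5))
E
python3 - <<'E'
from held import *
held("w7")
im,dep,c=grab("side","s7"); s=env.get_state();T=np.array(s["tcp_pos"])
P=cloud(c,dep); L=(P[...,:2]-T[:2])@jx; m=(abs((P[...,:2]-T[:2])@jy)<60)&(im.max(-1)<60)&(P[...,2]>20)&(P[...,2]<T[2]+35)
for d in range(-15,135,15):
    k=m&(abs(L-d)<5)
    if k.sum()>5: print(d,k.sum(),np.percentile(P[k][:,2],[2,98]).round(1))
u,v=map(int,proj(c,T+[50,-10,0])); cv2.imwrite("pics/s7c.png",cv2.resize(im[max(0,v-80):v+80,max(0,u-110):u+110],None,fx=3,fy=3))
E
```

```text
[429.4 150.1  79.5] [[0.985, -0.173, -0.0], [-0.173, -0.985, -0.0], [-0.0, 0.0, -1.0]] [-0.2  0.2 -1.2] 24.25626761249547
40 ([-11.2, -3.8], [-20.1, -17.9]) ([6.0, 13.2], [-20.1, -8.1])
46 ([-11.5, -3.8], [-20.0, -17.0]) ([6.0, 13.5], [-20.0, -14.7])
52 ([-11.3, -3.2], [-20.3, -18.2]) ([3.1, 13.4], [-20.0, -18.1])
58 ([-13.2, -3.5], [-20.0, -17.9]) ([5.1, 15.4], [-19.9, -18.0])
64 ([-15.2, -3.2], [-20.0, -17.9]) ([3.4, 17.3], [-19.9, -17.9])
70 ([-17.3, -8.0], [-19.9, -13.5]) ([10.1, 19.5], [-20.0, -5.9])
76 ([-19.3, -10.0], [-20.0, -12.0]) ([12.3, 21.4], [-19.8, -5.6])
82 ([-21.4, -11.9], [-20.1, -13.0]) ([14.4, 23.5], [-19.8, -5.1])
88 ([-23.2, -14.0], [-19.8, -12.7]) ([16.4, 25.6], [-19.7, -5.8])
94 ([-25.2, -15.9], [-19.9, -12.4]) ([18.5, 27.7], [-19.7, -4.7])
100 ([-27.4, -18.1], [-19.9, -13.6]) ([20.5, 29.8], [-19.7, -6.1])
106 ([-29.4, -20.0], [-19.8, -12.1]) ([22.7, 31.8], [-19.7, -5.2])
112 ([-31.8, -22.0], [-19.7, -11.5]) ([24.7, 34.4], [-19.9, -4.6])
118 ([-23.7, -23.1], [-11.6, -0.4]) ([25.8, 26.5], [-12.4, 3.1])
end x 117.46900921712722
-15 10 [75.9 98.4]
0 50 [ 87.2 113.7]
15 67 [ 76.7 114.1]
30 68 [ 75.8 100.5]
45 66 [75.8 99.7]
60 62 [76.4 99.9]
75 90 [76.4 99.6]
90 103 [74.7 99.1]
105 102 [75.1 99.2]
120 103 [75.8 99. ]
```

View pics/w7.png

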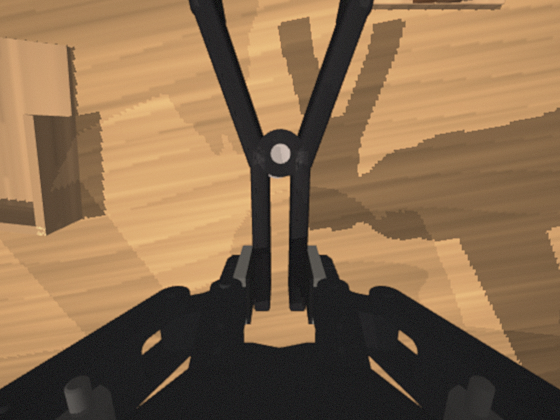

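View pics/s7c.png

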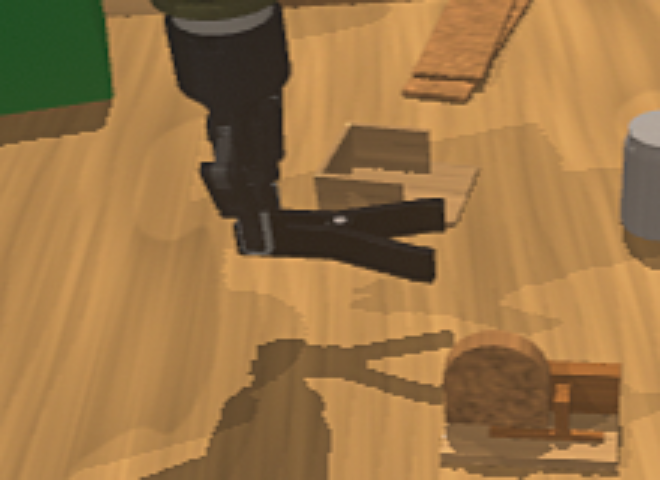

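The wrist view shows the jaws wide open around the pin at (280,153), held symmetrically. The side crop shows the clamp level, underside about 6 mm below the TCP.

Request:
apply_moves(moves="-0.12 -0.29 0 0 0 0 1; -0.12 -0.29 -0.1 0 0 0 1; -0.12 -0.29 -0.2 0 0 0 1; -0.11 -0.29 -0.23 0 0 0 1; 0 0 -0.2 0 0 0 1")

```text
time: 19.3
tcp_pos: [391.3, 56.1, 20.6]
tool_rot: [[0.985, -0.175, -0.0], [-0.175, -0.985, -0.0], [-0.0, 0.0, -1.0]]
force: [0.6, 1.0, -0.1]
finger_gap: 24.3
gripper_force: 34.6
```

Request:
apply_moves(moves="0 0 0 0 0 0 1; 0 0 0 0 0 0 1; 0 0 0 0 0 0 1; 0 0 0 0 0 0 1; 0 0 0 0 0 0 1")

```text
time: 19.92
tcp_pos: [392.1, 57.4, 21.5]
tool_rot: [[0.985, -0.173, 0.001], [-0.173, -0.985, 0.0], [0.001, -0.0, -1.0]]
force: [-0.1, 0.3, -1.6]
finger_gap: 24.7
gripper_force: 34.6
```

```bash
python3 - <<'E'
from held import *
held("w8")
im,dep,c=load("w7"); T=np.array([429.4,150.1,79.5]); a2=np.radians(-9.96); print("pin tool x",(plane(c,280.5,153,99.5)[:2]-T[:2])@[np.cos(a2),np.sin(a2)])
s=env.get_state(); print("jig tcp",J(np.array(s["tcp_pos"])))
im,dep,c=load("w8"); j=J(cloud(c,dep)); nr=(abs(j[...,0])<75)&(abs(j[...,1])<45)&(im.max(-1)>70)
for z0,z1,y0,y1,l in((50,60,-18,2,"lift"),(43,48,1,16,"fence"),(10,60,-18,2,"lift end")):
    k=j[nr&(j[...,2]>z0)&(j[...,2]<z1)&(j[...,1]>y0)&(j[...,1]<y1)]
    if len(k)>9: print(l,np.percentile(k[:,0],[1,50,99]).round(1),np.percentile(k[:,1],[1,99]).round(1))
E
```

```text
[392.1  57.4  21.5] [[0.985, -0.173, 0.001], [-0.173, -0.985, 0.0], [0.001, -0.0, -1.0]] [-0.1  0.3 -1.6] 24.67701086941672
40 ([-11.2, -3.8], [-20.2, -18.0]) ([6.0, 13.2], [-20.1, -11.6])
46 ([-11.5, -3.8], [-20.1, -16.9]) ([6.0, 13.5], [-20.1, -10.0])
52 ([-11.4, -3.2], [-20.2, -18.0]) ([3.1, 13.3], [-20.2, -18.1])
58 ([-13.2, -3.5], [-20.1, -18.2]) ([5.2, 15.4], [-20.0, -18.0])
64 ([-15.1, -3.2], [-20.3, -17.9]) ([3.4, 17.2], [-20.0, -17.9])
70 ([-17.3, -8.0], [-19.8, -9.2]) ([3.9, 19.6], [-19.9, -5.2])
76 ([-19.2, -9.9], [-20.0, -10.5]) ([12.3, 21.6], [-19.9, -6.8])
82 ([-21.4, -11.9], [-19.8, -11.1]) ([14.4, 23.6], [-19.8, -7.0])
88 ([-23.3, -13.9], [-19.9, -10.6]) ([16.4, 25.7], [-19.7, -5.4])
94 ([-25.3, -16.0], [-19.9, -10.1]) ([18.5, 27.7], [-19.7, -5.1])
100 ([-27.2, -18.0], [-20.0, -10.1]) ([20.6, 29.8], [-19.6, -6.8])
106 ([-29.4, -20.1], [-19.9, -9.2]) ([22.6, 31.9], [-19.7, -6.7])
112 ([-31.9, -22.0], [-19.8, -10.6]) ([24.6, 34.5], [-19.6, -5.1])
118 ([-23.7, -23.0], [-12.7, 2.4]) ([25.8, 26.6], [-11.7, 3.0])
end x 117.73930976875415
pin tool x 59.562411568104665
jig tcp [-225.03048556    0.30784416   21.40463673]
```

Request:
apply_moves(moves="0.12 -0.021 0 0 0 0 1; 0.12 -0.021 0 0 0 0 1; 0.12 -0.021 0 0 0 0 1; 0.12 -0.021 0 0 0 0 1; 0.105 -0.019 0 0 0 0 1")

```text
time: 20.6
tcp_pos: [439.4, 48.9, 21.1]
tool_rot: [[0.985, -0.173, -0.0], [-0.173, -0.985, 0.0], [-0.0, 0.0, -1.0]]
force: [0.4, 0.4, -1.1]
finger_gap: 24.4
gripper_force: 34.6
```

Request:
apply_moves(moves="0 0 0 0 0 0 1; 0 0 0 0 0 0 1; 0 0 0 0 0 0 1; 0 0 0 0 0 0 1; 0 0 0 0 0 0 1")

```text
time: 21.22
tcp_pos: [438.6, 49.1, 21.3]
tool_rot: [[0.985, -0.173, 0.0], [-0.173, -0.985, -0.0], [0.0, 0.0, -1.0]]
force: [-0.5, 0.7, -0.1]
finger_gap: 24.1
gripper_force: 34.6
```

```bash
python3 - <<'E'
from held import *
s=env.get_state(); print("jig tcp",J(np.array(s["tcp_pos"])), s["force"].round(1))
ims=[]
for n in("top","side"):
    im,dep,c=grab(n,n+"9"); u,v=map(int,proj(c,[560,25,30])); ims.append(cv2.resize(im[v-50:v+50,u-66:u+66],None,fx=3,fy=3,interpolation=cv2.INTER_CUBIC))
    P=cloud(c,dep); j=J(P)
    if n=="top":
        q=j[(j[...,0]>-70)&(j[...,0]<20)&(j[...,1]>-20)&(j[...,1]<3)&(j[...,2]>60)&(j[...,2]<95)]; print("lift",np.percentile(q[:,0],[1,99]),np.percentile(q[:,1],[1,99]))
        m=(im.max(-1)<60)&(j[...,0]>-100)&(j[...,0]<-20)&(abs(j[...,1])<60)&(j[...,2]>20)&(j[...,2]<50); print("tips x",np.percentile(j[m][:,0],[98,99.5]))
        for x in(-80,-65,-55,-46):
            k=j[m&(abs(j[...,0]-x)<3)]; k1=k[k[:,1]>0];k2=k[k[:,1]<0]; print(x,[np.percentile(a[:,1],[3,97]).round(1).tolist() for a in(k1,k2) if len(a)>3])
cv2.imwrite("pics/c9.png",np.hstack(ims))
E
```

```text
jig tcp [-177.72024904    0.23412596   21.26569345] [-0.5  0.7 -0.1]
lift [-57.12250004   8.13335127] [-16.42860984  -0.64268038]
tips x [-49.06315485 -48.44120416]
-80 [[17.3, 26.3], [-28.5, -21.5]]
-65 [[22.4, 31.3], [-34.8, -26.5]]
-55 [[24.2, 32.8], [-35.4, -27.8]]
-46 []
```

View pics/c9.png

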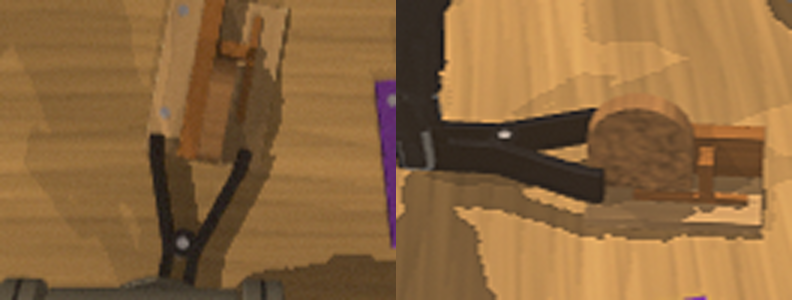

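The left half shows both jaws straddling fence and lift at the open end, roughly centred. The right half shows the clamp level at mid fence height. I'll release slowly, lowering slightly to cancel the pad swing.

Request:
apply_moves(moves="0 0 -0.003 0 0 0 0.68; 0 0 -0.005 0 0 0 0.64; 0 0 -0.006 0 0 0 0.6; 0 0 -0.007 0 0 0 0.56; 0 0 -0.007 0 0 0 0.53")

```text
time: 21.95
tcp_pos: [438.7, 49.1, 18.9]
tool_rot: [[0.985, -0.173, -0.0], [-0.173, -0.985, 0.0], [-0.0, -0.0, -1.0]]
force: [0.8, -0.2, -1.1]
finger_gap: 40.4
gripper_force: 9.9
```

Request:
apply_moves(moves="0 0 -0.003 0 0 0 0.5; 0 0 0 0 0 0 0.47; 0 0 0 0 0 0 0.44; 0 0 0 0 0 0 0.4; 0 0 0 0 0 0 0.4")

```text
time: 22.58
tcp_pos: [438.8, 49.1, 18.8]
tool_rot: [[0.985, -0.173, 0.0], [-0.173, -0.985, 0.0], [0.0, -0.0, -1.0]]
force: [-0.3, -0.2, -0.6]
finger_gap: 51.2
gripper_force: 0.0
```

```bash
python3 - <<'E'
from h import *
s=env.get_state(); print("jig tcp",J(np.array(s["tcp_pos"])), s["force"].round(1),s["finger_gap"],s["gripper_force"])
for n in("top","side"):
    im,dep,c=grab(n,n+"10"); j=J(cloud(c,dep))
    m=(im.max(-1)<60)&(j[...,0]>-145)&(j[...,0]<-20)&(abs(j[...,1])<60)&(j[...,2]>8)&(j[...,2]<55)
    for x in(-130,-115,-100,-85,-70,-55,-46):
        k=j[m&(abs(j[...,0]-x)<3)]
        if len(k)>5: print(n,x,len(k),"y",np.percentile(k[:,1],[3,97]).round(1),"z",np.percentile(k[:,2],[3,50,97]).round(1))
    q=j[(j[...,0]>-75)&(j[...,0]<20)&(j[...,1]>-20)&(j[...,1]<3)&(j[...,2]>58)&(j[...,2]<95)]; print("lift",np.percentile(q[:,0],[1,99]),np.percentile(q[:,1],[1,99]),q[:,2].max())
E
```

```text
jig tcp [-177.56558137    0.23332166   18.82590248] [-0.3 -0.2 -0.6] 51.24307945469669 0.0
top -130 33 y [-14.9  12.2] z [36.9 39.8 42.3]
top -115 34 y [-16.4  11.6] z [35.9 39.  42.7]
top -100 28 y [-18.5  16.3] z [23.8 37.9 43. ]
top -85 29 y [-21.5  18.8] z [32.1 37.7 40.1]
top -70 27 y [-23.1  21.6] z [34.4 37.4 41.9]
top -55 24 y [-25.   22.1] z [33.5 37.3 40.1]
top -46 11 y [-22.8  20.8] z [33.4 35.8 40. ]
lift [-57.763727     8.42228863] [-16.29599966  -0.60213243] 86.39139093723747
side -130 45 y [-16.6   9.8] z [16.1 35.5 39.7]
side -115 49 y [-18.    8.4] z [16.3 36.9 39.4]
side -100 56 y [-20.1  13.8] z [16.  29.3 38.9]
side -85 61 y [-23.2  16.9] z [15.5 29.5 37.7]
side -70 60 y [-25.6  15.8] z [12.9 28.1 36.6]
side -55 30 y [-28.6 -21.1] z [11.7 30.  36.7]
side -46 13 y [-27.1 -21.8] z [14.3 30.3 36.5]
lift [-54.57597339  10.15616136] [-17.91926455   0.13642183] 82.77360588461693
```

Request:
apply_moves(moves="0 0 0 0 0 0 0; 0 0 0 0 0 0 0; 0 0 0 0 0 0 0; 0 0 0.3 0 0 0 0; 0 0 0.5 0 0 0 0")

```text
time: 23.3
tcp_pos: [437.0, 49.0, 81.9]
tool_rot: [[0.985, -0.173, -0.004], [-0.173, -0.985, 0.0], [-0.004, 0.001, -1.0]]
force: [0.2, 0.2, 0.7]
finger_gap: 85.4
gripper_force: 0.0
```

Request:
apply_moves(moves="0 0 0.6 0 0 0 0; 0 0 0.6 0 0 0 0; 0 0 0 0 0 0 0; 0 0 0 0 0 0 0; 0 0 0 0 0 0 0")

```text
time: 23.92
tcp_pos: [437.6, 49.1, 177.0]
tool_rot: [[0.985, -0.173, -0.003], [-0.173, -0.985, 0.0], [-0.003, 0.001, -1.0]]
force: [0.8, -0.3, 1.2]
finger_gap: 85.3
gripper_force: 0.0
```

```bash
python3 - <<'E'
from h import *
s=env.get_state(); print(np.round(s["tcp_pos"],1),s["finger_gap"])
ims=[]
for n in("wrist","side"):
    im,dep,c=grab(n,n+"11"); j=J(cloud(c,dep))
    m=(im.max(-1)<60)&(j[...,0]>-205)&(j[...,0]<-20)&(abs(j[...,1])<60)&(j[...,2]>8)&(j[...,2]<60)
    for x in(-185,-170,-150,-130,-115,-100,-85,-70,-55,-46):
        k=j[m&(abs(j[...,0]-x)<3)]
        if len(k)>5: print(n,x,len(k),"y",np.percentile(k[:,1],[3,97]).round(1),"z",np.percentile(k[:,2],[3,50,97]).round(1))
    q=j[(j[...,0]>-75)&(j[...,0]<20)&(j[...,1]>-20)&(j[...,1]<3)&(j[...,2]>58)&(j[...,2]<95)]; print("lift",np.percentile(q[:,0],[1,99]),np.percentile(q[:,1],[1,99]),q[:,2].max())
    u,v=map(int,proj(c,[540,30,30])); u=max(u,90);v=max(v,65); ims.append(cv2.resize(im[v-65:v+65,u-90:u+90],(396,286),interpolation=cv2.INTER_CUBIC))
cv2.imwrite("pics/c11.png",np.hstack(ims))
E
```

```text
[437.6  49.1 177. ] 85.3126793660488
wrist -185 85 y [-22.2  21.4] z [39.1 40.4 41.7]
wrist -170 91 y [-20.3  19.2] z [38.5 40.  41.2]
wrist -150 91 y [-17.7  16. ] z [37.4 38.9 40.9]
wrist -130 128 y [-13.8  12.9] z [37.1 38.5 40.1]
wrist -115 204 y [-14.5  13.6] z [36.6 38.1 39.5]
wrist -100 129 y [-17.8  16.2] z [35.5 37.5 38.8]
wrist -85 132 y [-20.3  18.7] z [35.4 36.8 38. ]
wrist -70 132 y [-22.7  21.2] z [35.3 36.4 37.8]
wrist -55 139 y [-24.1  23.6] z [34.1 35.7 37. ]
wrist -46 71 y [-24.1  23.3] z [33.8 35.6 36.7]
lift [-57.16750021 -23.47579311] [-15.77624445  -0.35251057] 83.64455195533017
side -185 58 y [-25.4  17.5] z [18.5 30.4 41.6]
side -170 54 y [-23.   17.3] z [18.9 32.4 41.2]
side -150 49 y [-19.4  12.6] z [18.6 32.1 40.5]
side -130 44 y [-17.3   8.2] z [15.6 34.6 39.9]
side -115 46 y [-18.2   9.1] z [15.5 34.8 39.4]
side -100 56 y [-20.3  15.7] z [15.1 29.9 38. ]
side -85 59 y [-23.1  16.5] z [15.4 28.2 37.2]
side -70 60 y [-25.5  17.9] z [13.8 27.9 36.7]
side -55 31 y [-27.5 -22.1] z [14.3 28.  37.3]
side -46 12 y [-26.9 -20.8] z [13.1 28.5 35.9]
lift [-54.71994416  10.25736186] [-18.12569397  -0.06658832] 83.37963553284641
```

View pics/c11.png

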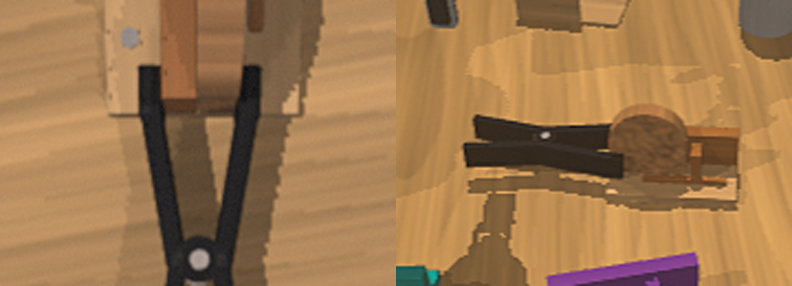

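The clamp grips lift and fence squarely: both jaws are at the open end in the left crop, and it stands about 2° from level in the right. I'll check for creep before handing in.

Request:
apply_moves(moves="0 0 0 0 0 0 0; 0 0 0 0 0 0 0; 0 0 0 0 0 0 0; 0 0 0 0 0 0 0; 0 0 0 0 0 0 0")

```text
time: 24.65
tcp_pos: [438.7, 49.1, 178.8]
tool_rot: [[0.985, -0.173, 0.0], [-0.173, -0.985, 0.0], [0.0, -0.0, -1.0]]
force: [0.3, 1.0, -0.5]
finger_gap: 85.4
gripper_force: 0.0
```

Request:
apply_moves(moves="0 0 0 0 0 0 0; 0 0 0 0 0 0 0; 0 0 0 0 0 0 0; 0 0 0 0 0 0 0; 0 0 0 0 0 0 0")

```text
time: 25.28
tcp_pos: [438.7, 49.1, 178.7]
tool_rot: [[0.985, -0.173, 0.0], [-0.173, -0.985, 0.0], [0.0, -0.0, -1.0]]
force: [-0.7, -0.3, 0.3]
finger_gap: 85.4
gripper_force: 0.0
```

```bash
python3 - <<'E'
from h import *
im,dep,c=grab("wrist","w12"); j=J(cloud(c,dep))
m=(im.max(-1)<60)&(j[...,0]>-205)&(j[...,0]<-20)&(abs(j[...,1])<60)&(j[...,2]>8)&(j[...,2]<60)
for x in(-185,-115,-55):
    k=j[m&(abs(j[...,0]-x)<3)]; print(x,"y",np.percentile(k[:,1],[3,97]).round(1),"z",np.median(k[:,2]).round(2))
k=j[(abs(j[...,0]+30)<20)&(abs(j[...,1]-7)<4)&(j[...,2]<52)]; print("fence top",np.median(k[:,2]))
k=j[(abs(j[...,0]+45)<14)&(abs(j[...,1]-33)<5)&(j[...,2]<20)]; print("base top",np.median(k[:,2]))
E
```

```text
-185 y [-22.1  21.7] z 40.5
-115 y [-14.8  13.7] z 38.02
-55 y [-24.1  23.1] z 35.65
fence top 45.69412553860769
base top 9.681388254504839
```

```bash
python3 -c "
from bench import env; print(env.hand_in())"
```

```text
the job is handed in; nothing more can be done
None
```

The round-topped lift stands in the jig channel with its end level with the fence's open end, and the clamp pinches lift and fence there, steady but about 2° nose-down and centred about 5 mm below mid-fence; the job is handed in at about 25 s, with no verdict returned.

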